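# Third hand for a fallen bronze

## Task

Stand the fallen bronze figure with the rectangular plinth upright on the table, its back to the sprung stop, and press the back of its plinth flat against the middle of the sprung plate with a steady push of about 10 N, so that the plate is pushed back about half of its 20 mm travel and never to the end. I will drive in the screw from behind, so finish while still pushing: do not let go, and do not push on the plate or stop itself. Leave the other figures and the things lying about where they are.

Things in the scene. Friction and masses are not known exactly. Their poses are not given: they have to be found in the camera images.
- figure: The casting to fix: brown bronze robed figure, 152 mm tall, 0.4-0.65 kg, the only one on a RECTANGULAR plinth, 44 (x) by 60 (y) by 30 mm high. It starts lying on its back, head roughly away from the robot, axis level 22 mm above the table. Origin: centre of the plinth's underside; z runs to the head, x to its back (front faces -x), y across its shoulders.
- figure_robe (a point): Point on the figure's axis, 60 mm up in its z, in the robe: a block with flat sides, 26 (x) by 32 (y) mm, from z 28 to 96 mm, the place to grip (across y).
- figure_head (a point): Centre of the figure's head (x 3, z 138 mm), 26 mm across; the knot of hair behind it reaches x +22 mm, level with the plinth's back. Below the head: chest 46 mm wide, z 92 to 120; arms out to y +-30 mm, z 91 to 120; hands in front at x -19 mm.
- figure_back (a point): Centre of the flat back face of the figure's plinth (x +22, z 15 mm in the figure's frame); the face is 60 mm wide and 30 mm high.
- stop: The sprung stop, fixed to the table: steel foot and backing block, and in front of it a steel plate on two spring-loaded rods. Origin on the table under the plate's front face when unpressed; x is the pressing direction (plate to block, away from the robot), z up. It reaches 155 mm back, is 100 mm wide, 64 mm high; bare table in front of the plate.
- plate_face (a point): Point on the front face of the sprung plate, at mid width, 19 mm above the table, at the round screw hole; moves with the plate; x points in the pressing direction, y along the plate. Plate 100 mm wide, 12 mm thick, from 9 to 59 mm above the table.
- stop_plate (a joint): How far the sprung plate is pushed back, in m: 0 unpressed, 0.020 at the end of its travel. Its springs give 1 N per mm from zero (10 N at 0.010).
- round_fallen: bronze robed figure 152 mm tall like the task's, but with a ROUND plinth (44 mm diameter, 22 mm high); origin at the centre of the plinth's underside, z towards the head; this one also lies on its back on the table. Leave it lying.
- round_left: bronze robed figure 152 mm tall like the task's, but with a ROUND plinth (44 mm diameter, 22 mm high); origin at the centre of the plinth's underside, z towards the head; stands at the back, left of the stop.
- round_right: bronze robed figure 152 mm tall like the task's, but with a ROUND plinth (44 mm diameter, 22 mm high); origin at the centre of the plinth's underside, z towards the head; stands at the back right.
- wax_block: Block of yellow wax 100 x 65 x 28 mm, origin at the centre of its underside; lies on the right.
- wax_lump: Round lump of dark wax, 60 mm across, 35 mm high, origin at the centre of its underside; on the right, nearer the robot than the yellow block.
- scraper: Small hand tool with a wooden handle, 150 mm long and about 25 mm high, lying across in front of the robot between the two fallen figures.
- bowl: Steel bowl 90 mm across, 40 mm high, origin at the centre of its underside; on the left.
Mind the look-alikes: they are no part of the job. What is shaped like the figure but pink is not meant. There is more than one size of the stop; the job needs the larger.

How it is judged (in metres and radians):
On the way:
1. the figure stands upright on the table (angle between figure's own z axis and vertical below 0.1 rad and height (world z) of figure between -0.006 and 0.007 m), for 0.2 s.
At the end, for the whole second after the job is handed in: Figure upright (0.1 rad), on the table and still; back of its plinth on the plate (6 mm, 0.1 rad), within 14 mm of its middle; plate pushed back 6 to 14.5 mm (5 to 16 N) by the robot pushing the figure with over 2 N and touching neither plate nor stop (all of step 1 and x of figure_back in the frame of plate_face between -0.006 and 0.006 m and y of figure_back in the frame of plate_face between -0.014 and 0.014 m and angle between the x axis of figure and the x axis of plate_face, either way round below 0.1 rad and value of joint stop_plate between 0.006 and 0.0145 m and contact force between figure and stop_plate between 5 and 16 N and contact force between the arm and stop_plate below 0.5 N and contact force between the arm and stop below 0.5 N and contact force between any of the fingers, the arm and figure above 2 N and linear speed of figure below 0.02 m/s); the arm keeps its last pose, push and grip.
It fails at once if the sprung plate is pushed to the end of its travel (value of joint stop_plate above 0.019 m).
It fails at once if another figure or a thing lying about is moved by more than 40 mm (distance of any of round_fallen, round_left, round_right, wax_block, wax_lump, scraper, bowl from where it was at the start of the episode above 0.04 m).
It fails at once if a standing figure is knocked over (angle between any of round_left, round_right's own z axis and vertical above 0.5 rad).
It also fails if it takes over 58 s, if anything falls off the work surface, if the arm or the gripper's body presses on something with over 40 N, if the wrist force passes 120 N, or if a joint passes its speed limit or range.

## Robot

A 6-joint arm with a two-finger parallel gripper is mounted at the origin on the work surface. World frame = base frame: x ahead of the robot, y to its left, z up, the work surface at z = 0. Lengths are in mm, angles in degrees, forces in N, time in s.
With the tool pointing down it reaches from about 275 to 825 mm from the base axis. Payload 5.2 kg.
Tool frame: the origin (TCP) lies at the very end of the fingers, on their centre line; the grasp point (between the pads) lies 19 mm behind it; z points along the fingers, y is the direction in which the jaws open and shut (so a half turn about z gives the same grasp; the last joint's range is limited). The gripper opens to 93 mm and grips with 3 to 60 N. Pads are 15 mm wide; open, the fingers measure 128 mm over their backs; the gripper's body (75 mm by 188 mm) begins 65 mm behind the grasp point.
Start: joints at [57.193, 14.817, 87.949, -0, 77.235, -11.62], TCP at [198.765, 512.833, 218.653] pointing down, gripper open.
Joint ranges: [-179.93, 179.93], [-52.35, 119.4], [10.71, 147.94], [-69.91, 249.91], [12.55, 155.21], [-178.61, 178.61]. Speed limits (degrees/s): [147.25, 147.25, 180, 180, 180, 180].

## Interface

Orientations are given as [roll, pitch, yaw] about the fixed x, y, z axes, in that order (R = Rz(yaw) Ry(pitch) Rx(roll)).
In Python, from station import manip gives the robot as it stands.
- The arm moves only by the tool carry_out, never from a script. Its argument "series" is a list of rows, each an object with "travel": the shift along the world's x, y, z in units of 50 mm (1.0 is 50 mm), a list of three; "delta_rot": the turn, a rotation vector about the world's x, y, z in units of 5 degrees (1.0 is 5 degrees), a list of three; "hand": the opening, from 0 (shut) to 1 (fully open). In form: [{"travel": [x, y, z], "delta_rot": [rx, ry, rz], "hand": hand}, ...]. A call has 1 to 20 rows; each row shifts and turns the commanded pose from where the row before left it; what a row does not reach is not made up. A row lasts 1/10 s, in which the tool goes at most 50 mm and 8.59 degrees, less where a joint would pass 70% of its speed; a pose out of reach is approached as far as the arm can. A call is refused whole if a number of a shift passes 1 or a number of a turn 1, either way. A call with a gripper value outside its range is refused whole. The fingers move at their own pace and stop on an object; the grip force is fixed at half the most. Time passes only in rows, so rows that do not move let the fingers close. It gives the time, the measured TCP pose, the force and the opening at its end, in the units of the state.
- manip.read_state(): the state, without advancing time (a new reading comes with each control period).
- manip.capture(name): name is "scene" or "top"; returns (picture, depth): 420x560x3 uint8, blue, green, red; 420x560 float32, mm along the optical axis (not along the pixel's ray), 0 where there is no reading.
- manip.camera_params(name): a dict with "fx", "fy", "cx", "cy" (pixels), "R" (3x3) and "t" (3): a world point X has camera coordinates R X + t. Camera axes: x right, y down, z forward; pixel columns grow to the right and rows downward; lengths in mm; the calibration is good to about 2 mm. A picture is of the moment at which its call begins. camera_params takes no time and is no camera call.
- manip.sign_off(): hands the job in, once; it reports no verdict.
The state is a dict: "time": time; "joint_positions": joint angles; "qvel": joint speeds; "joint_torque": joint torques, N m; "position": TCP position; "ee_rot": TCP orientation; "wrist_force": force on the tool from outside, world axes, zero at the start; "ft_torque": the same for the moment, N m; "grip_width": finger opening in mm.
Only numpy, scipy, OpenCV 4.12 (cv2) and the standard library are available. Lean on these libraries where they do the work, as an engineer would, in place of code of your own. Each camera call takes 0.05 s, during which the arm holds its last target. There are 200 camera calls.

## Working session

There is one attempt and no reset: what is moved stays moved. The work goes in short steps, Python scripts to look and compute and a tool call to move; the robot and the scene stay as the last step left them, time stands still between calls to the robot, and variables do not carry over. Pictures are saved under pics/ and viewed, on a budget of 10 in all, crops included, one or two more only if the job needs it, and the job is handed in when it is done.

Besides the shell and the picture viewer there is one more tool, called by a JSON object that holds its "name" and its "arguments". carry_out: Moves the arm, as the interface text tells. Its arguments: {"type":"object","properties":{"series":{"type":"array","items":{"type":"object","properties":{"travel":{"type":"array","items":{"type":"number"}},"delta_rot":{"type":"array","items":{"type":"number"}},"hand":{"type":"number"}}}}},"required":["series"]}

```bash
mkdir -p pics; ls
python3 - <<'E'
from station import manip
import cv2,numpy as np
for n in("scene","top"):
    im,d=manip.capture(n); cv2.imwrite(f"pics/{n}0.png",im); np.savez(f"{n}0.npz",im=im,d=d)
    print(n,manip.camera_params(n))
print(manip.read_state())
E
```

```text
pics
scene {'fx': 511.14084270375895, 'fy': 511.14084270375895, 'cx': 271.8045066167699, 'cy': 207.57635548097272, 'R': array([[ 0.27918439,  0.96017649, -0.010825  ],
       [ 0.81761523, -0.24361425, -0.52168711],
       [-0.50354882,  0.13679621, -0.85306821]]), 't': array([-137.58134511, -385.39483849, 1599.05097715])}
top {'fx': 404.5292667772408, 'fy': 404.5292667772408, 'cx': 285.31973294328776, 'cy': 210.68888490418317, 'R': array([[ 0.0220956 , -0.9997254 ,  0.00780491],
       [-0.99481221, -0.02276107, -0.09914941],
       [ 0.09929984, -0.00557365, -0.99504195]]), 't': array([ -11.42091559,  494.58566307, 1066.67512278])}
{'time': 0.1, 'joint_positions': array([ 5.71927444e+01,  1.48558392e+01,  8.80048471e+01, -1.09885583e-03,
        7.72336423e+01, -1.16214460e+01]), 'qvel': array([ 0.03208049, -0.04387253, -0.1922447 ,  0.07175479, -0.07378514,
        0.09457521]), 'joint_torque': array([ 2.24595911e-03, -4.38208473e+01, -2.84646696e+01,  7.22732046e-02,
        3.62759759e-02, -3.32488025e-05]), 'position': array([198.49746072, 512.40743658, 217.8934537 ]), 'ee_rot': array([-1.79907389e+02, -1.79526543e-02,  1.58814420e+02]), 'wrist_force': array([ 0.45327125, -0.2395454 ,  0.72398458]), 'ft_torque': array([0.04703218, 0.0600546 , 0.01772699]), 'grip_width': 92.95611558943274}
```

View pics/top0.png

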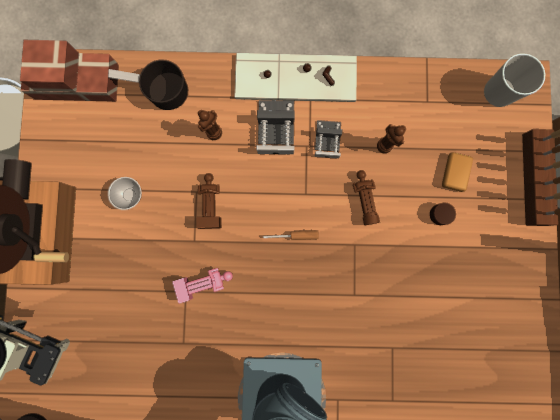

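View pics/scene0.png

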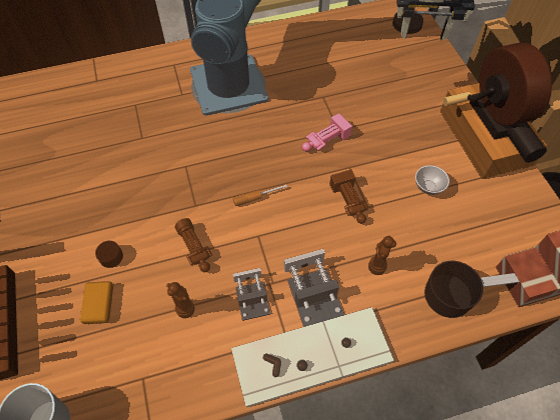

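The top view shows the rectangular-plinth figure lying at about px (208,200), with its plinth at (208,222) and its head at (208,178). The larger stop is at (275,127), with its plate near row 151. The round look-alike lies at (366,198). Next I'll measure positions from the depth images.

```bash
cat > h.py <<'E'
from station import manip
import cv2,numpy as np
def cloud(n,d):
    p=manip.camera_params(n); v,u=np.indices(d.shape)
    c=np.stack([(u-p['cx'])/p['fx']*d,(v-p['cy'])/p['fy']*d,d],-1)
    X=(c-p['t'])@p['R']; X[d<=0]=np.nan; return X
def proj(n,X):
    p=manip.camera_params(n); c=p['R']@np.array(X,float)+p['t']; return p['fx']*c[0]/c[2]+p['cx'],p['fy']*c[1]/c[2]+p['cy']
E
python3 - <<'E'
from h import *
D={n:np.load(n+"0.npz") for n in("top","scene")}
C={n:cloud(n,D[n]['d']) for n in D}
P=C['top']; print("table z",np.nanmedian(P[245:265,330:420,2]), "scene", np.nanmedian(C['scene'][150:180,60:120,2]))
# rough boxes (world) from top clicks
a=P[222,208];b=P[180,208];s=P[152,275];print(a,b,s)
for n in D:
    Q=C[n].reshape(-1,3)
    m=(abs(Q[:,0]-(a[0]+50))<130)&(abs(Q[:,1]-a[1])<70)&(Q[:,2]>8)&(Q[:,2]<70)
    q=Q[m]; print(n,"fig",len(q),q.min(0),q.max(0))
    for x0 in np.arange(q[:,0].min(),q[:,0].max(),10):
        k=q[(q[:,0]>=x0)&(q[:,0]<x0+10)]
        if len(k): print(f"{x0:.0f} n{len(k)} y {k[:,1].min():.1f} {k[:,1].max():.1f} z {k[:,2].min():.0f} {k[:,2].max():.0f}")
    m=(abs(Q[:,0]-(s[0]+60))<120)&(abs(Q[:,1]-s[1])<65)&(Q[:,2]>8)&(Q[:,2]<80)
    q=Q[m]; print(n,"stop",len(q))
    for x0 in np.arange(q[:,0].min(),q[:,0].max(),6)[:12]:
        k=q[(q[:,0]>=x0)&(q[:,0]<x0+6)]
        if len(k): print(f"{x0:.0f} n{len(k)} y {k[:,1].min():.1f} {k[:,1].max():.1f} z {k[:,2].min():.0f} {k[:,2].max():.0f}")
ims=[]
for n,(x,y) in (("top",(170,80)),("scene",(230,150))):
    ims.append(cv2.resize(D[n]['im'][y:y+160,x:x+150],None,fx=2.6,fy=2.6,interpolation=cv2.INTER_CUBIC))
cv2.imwrite("pics/c1.png",np.hstack(ims))
E
```

```text
table z 0.6598940037993389 scene -0.9603210711272299
[458.05685229 202.87442265  45.16930874] [573.13680453 210.84862809  27.33004653] [654.28969582  31.39434852  29.27569694]
top fig 882 [442.7344259  174.3126074    8.95883778] [593.01144782 251.8060047   50.6914771 ]
443 n99 y 174.3 234.6 z 9 48
453 n91 y 174.8 235.1 z 21 50
463 n98 y 175.1 235.6 z 18 51
473 n50 y 176.0 219.1 z 16 46
483 n45 y 190.2 219.8 z 12 40
493 n48 y 190.7 220.2 z 15 40
503 n50 y 191.7 224.3 z 27 40
513 n43 y 191.7 224.6 z 27 39
523 n49 y 192.5 224.4 z 27 39
533 n74 y 180.4 236.8 z 24 40
543 n71 y 180.2 237.0 z 23 42
553 n80 y 181.2 251.8 z 9 37
563 n20 y 184.7 217.6 z 18 30
573 n36 y 199.2 222.9 z 18 34
583 n26 y 198.9 222.5 z 20 33
593 n2 y 206.7 209.4 z 25 25
top stop 2031
653 n217 y -17.8 79.9 z 13 64
659 n80 y -19.4 78.8 z 56 66
665 n27 y -6.2 78.9 z 46 63
671 n14 y -9.0 66.9 z 36 44
677 n25 y -6.1 69.9 z 31 48
683 n51 y -17.6 79.8 z 8 45
689 n58 y -17.5 80.0 z 8 47
695 n52 y -17.3 80.0 z 8 42
701 n58 y -17.2 80.4 z 8 44
707 n51 y -17.1 80.5 z 8 45
713 n55 y -17.0 80.7 z 8 47
719 n54 y -16.9 80.8 z 8 45

[... 229 characters left out ...]
 224.4 z 9 39
490 n46 y 191.8 222.8 z 14 39
500 n44 y 192.2 224.7 z 14 38
510 n46 y 193.3 224.8 z 17 40
520 n39 y 193.3 225.2 z 16 39
530 n53 y 182.9 238.5 z 22 39
540 n87 y 181.3 241.0 z 21 45
550 n87 y 181.0 239.8 z 18 35
560 n61 y 186.1 238.1 z 13 33
570 n24 y 200.5 223.2 z 18 34
580 n41 y 200.8 224.6 z 17 36
590 n16 y 202.2 221.2 z 13 29
scene stop 2638
653 n82 y -17.1 81.9 z 54 63
659 n233 y -18.1 82.0 z 9 63
665 n174 y -17.0 80.7 z 10 64
671 n32 y -8.5 70.2 z 28 48
677 n22 y -4.1 73.1 z 35 47
683 n51 y -14.8 69.1 z 8 48
689 n56 y -16.4 79.7 z 8 45
695 n54 y -15.6 78.9 z 8 46
701 n59 y -16.3 81.9 z 8 48
707 n64 y -15.6 81.9 z 8 43
713 n59 y -17.1 80.9 z 8 46
719 n29 y -16.8 73.3 z 10 45
```

View pics/c1.png

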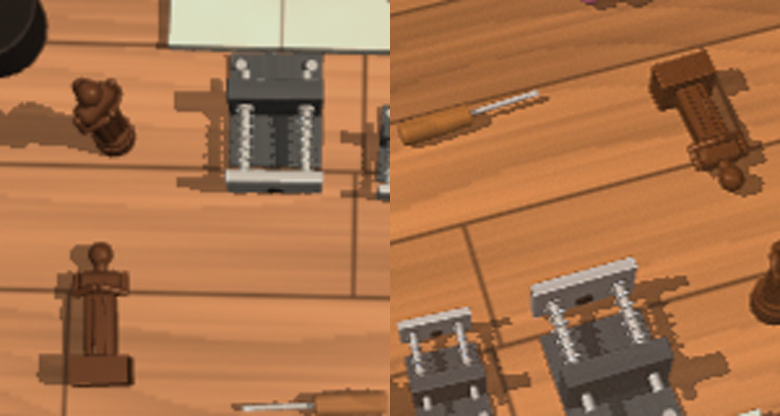

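Run:
```python
from h import *
for n in("top","scene"):
    Q=cloud(n,np.load(n+"0.npz")['d']).reshape(-1,3)
    k=Q[(abs(Q[:,0]-658)<12)&(abs(Q[:,1]-31)<55)&(Q[:,2]>50)&(Q[:,2]<70)].astype(np.float32)
    print(n,"plate top rect",cv2.minAreaRect(k[:,:2].copy()),len(k))
    k=Q[(abs(Q[:,0]-655)<8)&(abs(Q[:,1]-31)<44)&(Q[:,2]>15)&(Q[:,2]<48)]
    if len(k)>20:
        f=np.polyfit(k[:,1],k[:,0],1); print("front x@31",np.polyval(f,31),"yaw",-np.degrees(np.arctan(f[0])),len(k),np.std(k[:,0]-np.polyval(f,k[:,1])))
    k=Q[(Q[:,0]>690)&(Q[:,0]<800)&(abs(Q[:,1]-31)<60)&(Q[:,2]>8)&(Q[:,2]<70)].astype(np.float32)
    print("block rect",cv2.minAreaRect(k[:,:2].copy()))
    k=Q[(Q[:,0]>440)&(Q[:,0]<475)&(abs(Q[:,1]-205)<36)&(Q[:,2]>35)&(Q[:,2]<60)].astype(np.float32)
    print("plinth rect",cv2.minAreaRect(k[:,:2].copy()))
    k=Q[(Q[:,0]>476)&(Q[:,0]<530)&(abs(Q[:,1]-207)<20)&(Q[:,2]>28)&(Q[:,2]<60)].astype(np.float32)
    print("robe rect",cv2.minAreaRect(k[:,:2].copy()))
```

```text
top plate top rect ((660.5010986328125, 29.713247299194336), (14.081031799316406, 98.22030639648438), 0.6244378089904785) 197
front x@31 654.247427595982 yaw 0.7694124326839994 99 0.46039499037877873
block rect ((744.9349975585938, 31.68425178527832), (109.65139770507812, 100.04708099365234), 0.2726406455039978)
plinth rect ((459.6355285644531, 204.97195434570312), (29.742448806762695, 60.61137390136719), 1.42960524559021)
robe rect ((503.2557373046875, 207.13629150390625), (52.4563102722168, 32.2032470703125), 3.0135698318481445)
scene plate top rect ((660.197265625, 32.24712371826172), (99.26319885253906, 14.699460983276367), 89.7918472290039) 245
block rect ((745.0400390625, 32.5260009765625), (109.5749282836914, 100.46511840820312), 0.062157709151506424)
plinth rect ((458.28448486328125, 206.38607788085938), (34.25946044921875, 62.71249771118164), 2.170982837677002)
robe rect ((502.62506103515625, 207.03863525390625), (53.88694763183594, 36.630496978759766), 3.4091665744781494)
```

{"name": "carry_out", "arguments": {"series": [{"travel": [0.6, -0.5, 0.1], "delta_rot": [0, 0, 0.4], "hand": 1}, {"travel": [0.6, -0.5, 0.1], "delta_rot": [0, 0, 0.4], "hand": 1}, {"travel": [0.6, -0.5, 0], "delta_rot": [0, 0, 0.4], "hand": 1}, {"travel": [0.6, -0.5, 0], "delta_rot": [0, 0, 0.4], "hand": 1}, {"travel": [0.6, -0.5, 0], "delta_rot": [0, 0, 0.4], "hand": 1}, {"travel": [0.6, -0.5, 0], "delta_rot": [0, 0, 0.4], "hand": 1}, {"travel": [0.6, -0.5, 0], "delta_rot": [0, 0, 0.4], "hand": 1}, {"travel": [0.6, -0.5, 0], "delta_rot": [0, 0, 0.4], "hand": 1}, {"travel": [0.6, -0.5, 0], "delta_rot": [0, 0, 0.4], "hand": 1}, {"travel": [0.6, -0.5, 0], "delta_rot": [0, 0, 0.4], "hand": 1}, {"travel": [0.6, -0.5, 0], "delta_rot": [0, 0, 0.4], "hand": 1}, {"travel": [0.66, -0.54, 0], "delta_rot": [0, 0, 0.3], "hand": 1}, {"travel": [0, 0, 0], "delta_rot": [0, 0, 0], "hand": 1}]}}

```text
time: 1.4
position: [565.2, 207.0, 227.5]
ee_rot: [-179.9, 0.0, -177.9]
wrist_force: [-0.3, 0.5, 0.2]
grip_width: 92.7
```

{"name": "carry_out", "arguments": {"series": [{"travel": [0, 0, 0], "delta_rot": [-0.04, 0.8, 0], "hand": 1}, {"travel": [0, 0, 0], "delta_rot": [-0.04, 0.8, 0], "hand": 1}, {"travel": [0, 0, 0], "delta_rot": [-0.03, 0.8, 0], "hand": 1}, {"travel": [0, 0, 0], "delta_rot": [-0.03, 0.8, 0], "hand": 1}, {"travel": [0, 0, 0], "delta_rot": [-0.03, 0.8, 0], "hand": 1}, {"travel": [0, 0, 0], "delta_rot": [-0.03, 0.8, 0], "hand": 1}, {"travel": [0, 0, 0], "delta_rot": [-0.03, 0.8, 0], "hand": 1}, {"travel": [0, 0, 0], "delta_rot": [-0.03, 0.8, 0], "hand": 1}, {"travel": [0, 0, 0], "delta_rot": [-0.03, 0.8, 0], "hand": 1}, {"travel": [0, 0, 0], "delta_rot": [-0.03, 0.8, 0], "hand": 1}, {"travel": [0, 0, 0], "delta_rot": [0, 0, 0], "hand": 1}, {"travel": [0, 0, 0], "delta_rot": [0, 0, 0], "hand": 1}]}}

```text
time: 2.6
position: [561.6, 211.2, 227.5]
ee_rot: [180.0, -40.1, -177.6]
wrist_force: [-0.3, 0.1, -0.1]
grip_width: 93.0
```

```bash
cat > st.py <<'E'
from h import *
from scipy.spatial.transform import Rotation as Ro
np.set_printoptions(precision=2,suppress=True)
s=manip.read_state(); R=Ro.from_euler('xyz',s['ee_rot'],degrees=True)
M=R.as_matrix()
print("t",round(s['time'],2),"pos",s['position'],"j",s['joint_positions'],"F",s['wrist_force'],"T",s['ft_torque'],"w",round(s['grip_width'],1))
print("zdir",M[:,2],"ydir",M[:,1],"yaw of y",np.degrees(np.arctan2(M[1,1],M[0,1])))
E
python3 st.py
```

```text
t 2.6 pos [561.58 211.2  227.54] j [  7.78  47.82  43.8    4.46 128.23 -83.08] F [-0.28  0.13 -0.13] T [ 0.03 -0.26  0.04] w 93.0
zdir [-0.64 -0.03 -0.77] ydir [-0.04  1.    0.  ] yaw of y 92.34783097399692
```

{"name": "carry_out", "arguments": {"series": [{"travel": [0, 0, -0.5], "delta_rot": [0, 0, 0], "hand": 1}, {"travel": [0, 0, -0.5], "delta_rot": [0, 0, 0], "hand": 1}, {"travel": [0, 0, -0.5], "delta_rot": [0, 0, 0], "hand": 1}, {"travel": [0, 0, -0.5], "delta_rot": [0, 0, 0], "hand": 1}, {"travel": [0, 0, -0.5], "delta_rot": [0, 0, 0], "hand": 1}, {"travel": [-0.25, -0.01, -0.3], "delta_rot": [0, 0, 0], "hand": 1}, {"travel": [-0.25, -0.02, -0.3], "delta_rot": [0, 0, 0], "hand": 1}, {"travel": [-0.25, -0.02, -0.3], "delta_rot": [0, 0, 0], "hand": 1}, {"travel": [0, 0, 0], "delta_rot": [0, 0, 0], "hand": 1}, {"travel": [0, 0, 0], "delta_rot": [0, 0, 0], "hand": 1}]}}

```text
time: 3.6
position: [524.5, 208.7, 60.1]
ee_rot: [180.0, -39.9, -177.6]
wrist_force: [0.5, -1.0, 0.1]
grip_width: 93.4
```

```bash
python3 st.py
python3 - <<'E'
from h import *
ims=[]
for n,(x,y) in (("top",(150,100)),("scene",(280,110))):
    im,d=manip.capture(n); ims.append(cv2.resize(im[y:y+150,x:x+130],None,fx=3,fy=3,interpolation=cv2.INTER_CUBIC))
cv2.imwrite("pics/c2.png",np.hstack(ims))
E
```

```text
t 3.6 pos [524.52 208.65  60.12] j [  7.97  50.56  62.1    3.78 107.07 -84.6 ] F [ 0.5  -1.04  0.12] T [ 0.06 -0.27 -0.06] w 93.4
zdir [-0.64 -0.03 -0.77] ydir [-0.04  1.    0.  ] yaw of y 92.35843211017868
```

View pics/c2.png

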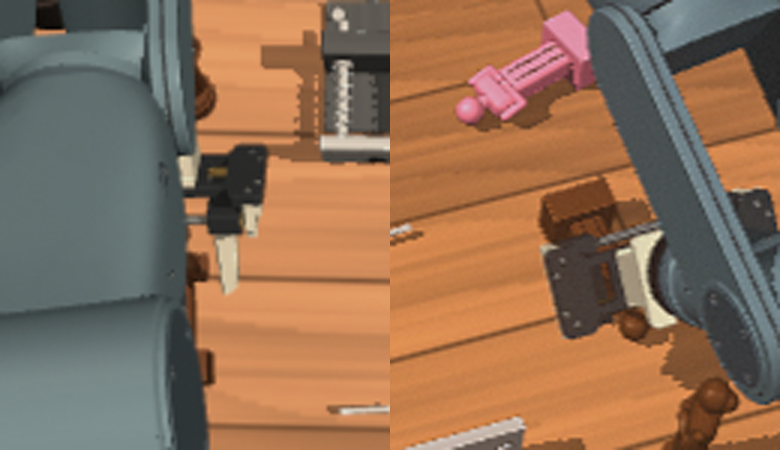

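Run:
```python
from h import *
np.set_printoptions(precision=0,suppress=True)
im,d=manip.capture("scene"); Q=cloud("scene",d)
im0=np.load("scene0.npz"); Q0=cloud("scene",im0['d']).reshape(-1,3)
k=Q0[(Q0[:,0]>620)&(Q0[:,0]<760)&(Q0[:,1]>110)&(Q0[:,1]<260)&(Q0[:,2]>15)&(Q0[:,2]<160)]; print("round_left",np.median(k,0),k.min(0),k.max(0))
P=Q.reshape(-1,3)
for x0 in range(520,800,20):
    k=P[(P[:,0]>x0)&(P[:,0]<x0+20)&(P[:,1]>80)&(P[:,1]<450)&(P[:,2]>60)&(P[:,2]<400)]
    if len(k): print(x0,len(k),k.min(0),k.max(0))
```

```text
round_left [723. 199. 104.] [688. 182.  15.] [738. 226. 153.]
540 5 [551. 155. 149.] [559. 292. 159.]
560 220 [560. 120. 127.] [580. 306. 399.]
580 537 [580. 117. 113.] [600. 305. 400.]
600 518 [600. 117. 112.] [620. 303. 400.]
620 513 [620. 118. 114.] [640. 248. 399.]
640 375 [640. 141. 162.] [660. 251. 400.]
660 399 [660.  81.  60.] [680. 254. 400.]
680 425 [680. 146. 102.] [700. 256. 400.]
700 510 [700. 147.  61.] [720. 256. 400.]
720 639 [720.  82.  60.] [740. 272. 400.]
740 795 [740.  80.  62.] [760. 275. 400.]
760 1011 [760. 153.  60.] [780. 374. 396.]
780 1251 [780. 157.  60.] [800. 390. 385.]
```

Run:
```python
from h import *
np.set_printoptions(precision=0,suppress=True)
im,d=manip.capture("scene"); P=cloud("scene",d).reshape(-1,3)
for x0 in range(640,900,20):
    k=P[(P[:,0]>x0)&(P[:,0]<x0+20)&(P[:,1]>80)&(P[:,1]<450)&(P[:,2]>156)]
    if len(k):
        i=np.argsort(k[:,2])[:3]; print(x0,len(k),k[i].ravel(), k.max(0))
```

```text
640 748 [653. 174. 167. 640. 174. 168. 660. 173. 170.] [660. 260. 442.]
660 740 [664. 177. 170. 663. 184. 170. 660. 180. 172.] [680. 263. 434.]
680 704 [681. 188. 202. 688. 188. 208. 682. 184. 209.] [700. 265. 425.]
700 633 [716. 156. 309. 719. 156. 313. 712. 155. 314.] [720. 269. 420.]
720 625 [739. 158. 304. 733. 158. 305. 736. 157. 306.] [740. 271. 409.]
740 804 [756. 161. 295. 753. 160. 298. 749. 159. 300.] [760. 274. 404.]
760 931 [771. 164. 292. 767. 162. 294. 760. 161. 295.] [780. 278. 394.]
780 1175 [786. 164. 298. 783. 163. 298. 782. 163. 299.] [800. 280. 386.]
800 427 [801. 165. 310. 800. 165. 312. 804. 165. 314.] [815. 279. 372.]
```

{"name": "carry_out", "arguments": {"series": [{"travel": [-0.2, -0.01, -0.25], "delta_rot": [0, 0, 0], "hand": 1}, {"travel": [-0.2, -0.01, -0.25], "delta_rot": [0, 0, 0], "hand": 1}, {"travel": [-0.2, -0.02, -0.25], "delta_rot": [0, 0, 0], "hand": 1}, {"travel": [-0.18, -0.01, -0.22], "delta_rot": [0, 0, 0], "hand": 1}, {"travel": [0, 0, 0], "delta_rot": [0, 0, 0], "hand": 1}, {"travel": [0, 0, 0], "delta_rot": [0, 0, 0], "hand": 1}]}}

```text
time: 4.4
position: [486.0, 205.9, 10.6]
ee_rot: [180.0, -40.0, -177.7]
wrist_force: [0.5, 0.3, 0.1]
grip_width: 93.1
```

```bash
python3 st.py
```

```text
t 4.4 pos [485.97 205.89  10.61] j [  8.15  50.29  70.8    3.81  98.73 -84.97] F [0.55 0.34 0.08] T [ 0.02 -0.31 -0.02] w 93.1
zdir [-0.64 -0.03 -0.77] ydir [-0.04  1.    0.  ] yaw of y 92.32494786686554
```

{"name": "carry_out", "arguments": {"series": [{"travel": [0, 0, 0], "delta_rot": [0, 0, 0], "hand": 0.6}, {"travel": [0, 0, 0], "delta_rot": [0, 0, 0], "hand": 0.5}, {"travel": [0, 0, 0], "delta_rot": [0, 0, 0], "hand": 0.4}, {"travel": [0, 0, 0], "delta_rot": [0, 0, 0], "hand": 0}, {"travel": [0, 0, 0], "delta_rot": [0, 0, 0], "hand": 0}, {"travel": [0, 0, 0], "delta_rot": [0, 0, 0], "hand": 0}, {"travel": [0, 0, 0], "delta_rot": [0, 0, 0], "hand": 0}, {"travel": [0, 0, 0], "delta_rot": [0, 0, 0], "hand": 0}, {"travel": [0, 0, 0], "delta_rot": [0, 0, 0], "hand": 0}, {"travel": [0, 0, 0], "delta_rot": [0, 0, 0], "hand": 0}]}}

```text
time: 5.4
position: [485.3, 206.1, 10.1]
ee_rot: [179.9, -40.0, -177.6]
wrist_force: [-0.3, 1.0, 0.6]
grip_width: 32.0
```

```bash
python3 st.py
```

```text
t 5.4 pos [485.32 206.13  10.14] j [  8.17  50.29  70.89   3.84  98.67 -84.97] F [-0.35  1.02  0.63] T [ 0.31 -0.33 -0.18] w 32.0
zdir [-0.64 -0.03 -0.77] ydir [-0.04  1.    0.  ] yaw of y 92.32532792695854
```

{"name": "carry_out", "arguments": {"series": [{"travel": [0, 0, 0.2], "delta_rot": [0, 0, 0], "hand": 0}, {"travel": [0, 0, 0.4], "delta_rot": [0, 0, 0], "hand": 0}, {"travel": [0, 0, 0.4], "delta_rot": [0, 0, 0], "hand": 0}, {"travel": [0, 0, 0.4], "delta_rot": [0, 0, 0], "hand": 0}, {"travel": [0, 0, 0.3], "delta_rot": [0, 0, 0], "hand": 0}, {"travel": [0, 0, 0], "delta_rot": [0.02, -0.5, 0], "hand": 0}, {"travel": [0, 0, 0], "delta_rot": [0.04, -1, 0], "hand": 0}, {"travel": [0, 0, 0], "delta_rot": [0.04, -1, 0], "hand": 0}, {"travel": [0, 0, 0], "delta_rot": [0.04, -1, 0], "hand": 0}, {"travel": [0, 0, 0], "delta_rot": [0.04, -1, 0], "hand": 0}, {"travel": [0, 0, 0], "delta_rot": [0.04, -1, 0], "hand": 0}, {"travel": [0, 0, 0], "delta_rot": [0.04, -1, 0], "hand": 0}, {"travel": [0, 0, 0], "delta_rot": [0.04, -1, 0], "hand": 0}, {"travel": [0, 0, 0], "delta_rot": [0.02, -0.5, 0], "hand": 0}, {"travel": [0, 0, 0], "delta_rot": [0, 0, 0], "hand": 0}, {"travel": [0, 0, 0], "delta_rot": [0, 0, 0], "hand": 0}]}}

```text
time: 7.0
position: [484.8, 205.7, 95.4]
ee_rot: [-180.0, -0.1, -177.7]
wrist_force: [0.3, -0.4, -5.2]
grip_width: 32.1
```

```bash
python3 st.py
```

```text
t 7.0 pos [484.8  205.7   95.42] j [ 10.85  19.21 100.61  -0.01  60.26 -81.49] F [ 0.27 -0.45 -5.24] T [ 0.05 -0.01  0.  ] w 32.1
zdir [-0. -0. -1.] ydir [-0.04  1.   -0.  ] yaw of y 92.34263364218653
```

```bash
cat > kin.py <<'E'
import numpy as np
from scipy.optimize import least_squares as ls
from scipy.spatial.transform import Rotation as Ro
J=np.array([[57.1927,14.8558,88.0048,0,77.2336,-11.62],[7.78,47.82,43.8,4.46,128.23,-83.08],[7.97,50.56,62.1,3.78,107.07,-84.6],[8.17,50.29,70.89,3.84,98.67,-84.97],[10.85,19.21,100.61,-.01,60.26,-81.49]])
X=np.array([[198.5,512.4,217.9],[561.58,211.2,227.54],[524.52,208.65,60.12],[485.32,206.13,10.14],[484.8,205.7,95.42]])
R=lambda a,t:Ro.from_euler(a,t,degrees=True)
def fk(p,q):
    o,H,p_,L2,L3,b,d=p
    A=R('z',q[0])*R('y',q[1]); v=R('z',q[0]).apply([o,p_,H])+A.apply([0,0,L2])
    B=A*R('y',q[2]); v=v+B.apply([b,0,L3]); C=B*R('z',q[3])*R('y',q[4]); return v+C.apply([0,0,d]),C
f=ls(lambda p:np.concatenate([fk(p,q)[0]-x for q,x in zip(J,X)]),[50,220,110,300,420,0,190]); P=f.x
if __name__=="__main__":
    print(P.round(1),f.fun.round(1))
    for x,z,a in [(604,60,130),(604,42,130),(615,42,130),(615,42,135),(615,42,140)]:
        t=np.radians(a); dz=np.array([np.sin(t),0,np.cos(t)])
        g=ls(lambda q:np.concatenate([fk(P,[*q,0])[0]-[x,31,z],100*(fk(P,[*q,0])[1].apply([0,0,1])-dz)]),[5,30,90,0,30])
        print(x,z,a,g.x.round(1),round(g.cost,3))
E
python3 kin.py
```

```text
[-1.000e-01  2.216e+02  1.108e+02  5.342e+02  4.260e+02  6.020e+01
  3.666e+02] [-0.  0. -0.  0. -0.  0. -0.  0. -0. -0.  0.  0.  0. -0.  0.]
604 60 130 [-14.5  22.7 136.  -22.7 -29.7] 0.0
604 42 130 [-14.5  26.  136.5 -20.5 -33.2] 0.0
615 42 130 [-14.   26.3 134.9 -20.4 -32.1] 0.0
615 42 135 [-13.1  23.4 131.3 -26.6 -21. ] 0.0
615 42 140 [-12.3  21.5 127.4 -43.8 -11.4] 0.0
```

```bash
cat > sim.py <<'E'
from kin import *
lo=np.array([-179.93,-52.35,10.71,-69.91,12.55,-178.61]); hi=np.array([179.93,119.4,147.94,249.91,155.21,178.61])
def full(q):
    v,C=fk(P,q); return v,C*R('z',q[5]+90)
def ik(x,Rt,q0):
    def e(q):
        v,M=full(q); return np.concatenate([(v-x)/5,(M.inv()*Rt).as_rotvec()*50])
    g=ls(e,q0,bounds=(lo-60,hi+60),x_scale=20); return g.x,g.cost
if __name__=="__main__":
    q0=J[4].copy(); q0[5]=-81.49; x0=X[4]; R0=full(q0)[1]
    print(R0.as_euler('xyz',degrees=True))
    yax=lambda psi:np.array([-np.sin(np.radians(2.3+psi)),np.cos(np.radians(2.3+psi)),0])
    for flip in (0,180):
      for psi in (-70,70):
        q=q0.copy(); q[5]+=flip; Rc=full(q)[1]; xs=np.array([520.,120,120]); ok=1; log=[]
        def run(seq):
            global q
            for x,Rt in seq:
                q,c=ik(x,Rt,q); bad=np.any((q<lo)|(q>hi)); log.append((q.round(0),bad or c>.1))
        n=14
        run([(x0+(xs-x0)*i/n,R('z',psi*i/n)*Rc) for i in range(1,n+1)]); Rc1=R('z',psi)*Rc
        run([(xs,Ro.from_rotvec(-np.radians(50*i/10)*yax(psi))*Rc1) for i in range(1,11)])
        Rc2=Ro.from_rotvec(-np.radians(50)*yax(psi))*Rc1; xe=np.array([604,31,70.])
        run([(xs+(xe-xs)*i/n,R('z',-psi*i/n)*Rc2) for i in range(1,n+1)])
        xf=np.array([634,31,42.]); run([(xe+(xf-xe)*i/4,R('z',-psi)*Rc2) for i in range(1,5)])
        print(flip,psi,[(l[0].astype(int).tolist()) for l in log[13::4]],"bad at",[i for i,l in enumerate(log) if l[1]])
E
python3 sim.py
```

```text
[-1.79979581e+02 -7.78356936e-02 -1.77655047e+02]
0 -70 [[1, 18, 98, 0, 64, -21], [14, 19, 100, -23, 60, 4], [26, 26, 101, -45, 65, 28], [30, 28, 108, -61, 61, 37], [22, 22, 122, -85, 42, 40], [7, 19, 131, -130, 25, 59], [-6, 16, 125, -130, 1, 34], [-5, 21, 121, -130, 3, 35]] bad at [27, 28, 29, 30, 31, 32, 33, 34, 35, 36, 37, 38, 39, 40, 41]
0 70 [[1, 18, 98, 0, 64, -161], [-13, 15, 107, 23, 59, -188], [-27, 18, 113, 45, 64, -215], [-34, 21, 120, 58, 63, -226], [-35, 19, 129, 75, 50, -228], [-29, 18, 135, 104, 38, -236], [-19, 19, 133, 132, 24, -239], [-18, 24, 129, 133, 24, -239]] bad at [16, 17, 18, 19, 20, 21, 22, 23, 24, 25, 26, 27, 28, 29, 30, 31, 32, 33, 34, 35, 36, 37, 38, 39, 40, 41]
180 -70 [[1, 18, 98, 0, 64, 159], [14, 19, 100, -23, 60, 184], [26, 26, 101, -45, 65, 208], [30, 28, 108, -61, 61, 217], [22, 22, 122, -85, 42, 220], [6, 19, 131, -130, 25, 239], [-6, 16, 125, -130, 1, 214], [-5, 21, 121, -130, 3, 215]] bad at [17, 18, 19, 20, 21, 22, 23, 24, 25, 26, 27, 28, 29, 30, 31, 32, 33, 34, 35, 36, 37, 38, 39, 40, 41]
180 70 [[1, 18, 98, 0, 64, 19], [-13, 15, 107, 23, 59, -8], [-27, 18, 113, 45, 64, -35], [-34, 21, 120, 58, 63, -46], [-35, 19, 129, 75, 50, -48], [-29, 18, 135, 104, 38, -56], [-16, 21, 136, 149, 28, -74], [-15, 27, 132, 153, 31, -78]] bad at []
```

The fitted kinematics show the wrist can't stand the figure up from this grasp because of the j5 limit. With the tool turned half round, and the figure swung through a sideways yaw, every joint stays in range. I'll put the figure back down and regrip it turned.

{"name": "carry_out", "arguments": {"series": [{"travel": [0, 0, 0], "delta_rot": [-0.02, 0.5, 0], "hand": 0}, {"travel": [0, 0, 0], "delta_rot": [-0.04, 1, 0], "hand": 0}, {"travel": [0, 0, 0], "delta_rot": [-0.04, 1, 0], "hand": 0}, {"travel": [0, 0, 0], "delta_rot": [-0.04, 1, 0], "hand": 0}, {"travel": [0, 0, 0], "delta_rot": [-0.04, 1, 0], "hand": 0}, {"travel": [0, 0, 0], "delta_rot": [-0.04, 1, 0], "hand": 0}, {"travel": [0, 0, 0], "delta_rot": [-0.04, 1, 0], "hand": 0}, {"travel": [0, 0, 0], "delta_rot": [-0.04, 1, 0], "hand": 0}, {"travel": [0, 0, 0], "delta_rot": [-0.02, 0.5, 0], "hand": 0}, {"travel": [0, 0, -0.3], "delta_rot": [0, 0, 0], "hand": 0}, {"travel": [0, 0, -0.4], "delta_rot": [0, 0, 0], "hand": 0}, {"travel": [0, 0, -0.4], "delta_rot": [0, 0, 0], "hand": 0}, {"travel": [0, 0, -0.3], "delta_rot": [0, 0, 0], "hand": 0}, {"travel": [0, 0, -0.2], "delta_rot": [0, 0, 0], "hand": 0}, {"travel": [0, 0, -0.1], "delta_rot": [0, 0, 0], "hand": 0}, {"travel": [0, 0, 0], "delta_rot": [0, 0, 0], "hand": 0}, {"travel": [0, 0, 0], "delta_rot": [0, 0, 0], "hand": 0}]}}

```text
time: 8.7
position: [485.8, 205.9, 10.5]
ee_rot: [180.0, -39.9, -177.6]
wrist_force: [-0.6, 0.6, -3.4]
grip_width: 32.0
```

```bash
python3 st.py
```

```text
t 8.7 pos [485.85 205.93  10.5 ] j [  8.16  50.25  70.86   3.8   98.65 -84.98] F [-0.57  0.56 -3.39] T [ 0.04 -0.75  0.03] w 32.0
zdir [-0.64 -0.03 -0.77] ydir [-0.04  1.    0.  ] yaw of y 92.33670932783967
```

{"name": "carry_out", "arguments": {"series": [{"travel": [0, 0, 0], "delta_rot": [0, 0, 0], "hand": 0.5}, {"travel": [0, 0, 0], "delta_rot": [0, 0, 0], "hand": 1}, {"travel": [0, 0, 0], "delta_rot": [0, 0, 0], "hand": 1}, {"travel": [0, 0, 0], "delta_rot": [0, 0, 0], "hand": 1}, {"travel": [0, 0, 0], "delta_rot": [0, 0, 0], "hand": 1}, {"travel": [0, 0, 0], "delta_rot": [0, 0, 0], "hand": 1}, {"travel": [0.25, 0.01, 0.3], "delta_rot": [0, 0, 0], "hand": 1}, {"travel": [0.25, 0.01, 0.3], "delta_rot": [0, 0, 0], "hand": 1}, {"travel": [0.25, 0.01, 0.3], "delta_rot": [0, 0, 0], "hand": 1}, {"travel": [0.25, 0.01, 0.3], "delta_rot": [0, 0, 0], "hand": 1}, {"travel": [0.25, 0.01, 0.3], "delta_rot": [0, 0, 0], "hand": 1}, {"travel": [0, 0, 0.5], "delta_rot": [0, 0, 0], "hand": 1}, {"travel": [0, 0, 0.5], "delta_rot": [0, 0, 0], "hand": 1}, {"travel": [0, 0, 0.5], "delta_rot": [0, 0, 0], "hand": 1}, {"travel": [0, 0, 0.5], "delta_rot": [0, 0, 0], "hand": 1}]}}

```text
time: 10.2
position: [547.6, 208.3, 186.0]
ee_rot: [180.0, -40.1, -177.6]
wrist_force: [0.6, 0.1, 0.9]
grip_width: 93.3
```

{"name": "carry_out", "arguments": {"series": [{"travel": [0, 0, 0], "delta_rot": [-0.8, -0.03, -0.96], "hand": 1}, {"travel": [0, 0, 0], "delta_rot": [-0.8, -0.03, -0.96], "hand": 1}, {"travel": [0, 0, 0], "delta_rot": [-0.8, -0.03, -0.96], "hand": 1}, {"travel": [0, 0, 0], "delta_rot": [-0.8, -0.03, -0.96], "hand": 1}, {"travel": [0, 0, 0], "delta_rot": [-0.8, -0.03, -0.96], "hand": 1}, {"travel": [0, 0, 0], "delta_rot": [-0.8, -0.03, -0.96], "hand": 1}, {"travel": [0, 0, 0], "delta_rot": [-0.8, -0.03, -0.96], "hand": 1}, {"travel": [0, 0, 0], "delta_rot": [-0.8, -0.03, -0.96], "hand": 1}, {"travel": [0, 0, 0], "delta_rot": [-0.8, -0.03, -0.96], "hand": 1}, {"travel": [0, 0, 0], "delta_rot": [-0.8, -0.03, -0.96], "hand": 1}, {"travel": [0, 0, 0], "delta_rot": [-0.8, -0.03, -0.96], "hand": 1}, {"travel": [0, 0, 0], "delta_rot": [-0.8, -0.03, -0.96], "hand": 1}, {"travel": [0, 0, 0], "delta_rot": [-0.8, -0.03, -0.96], "hand": 1}, {"travel": [0, 0, 0], "delta_rot": [-0.8, -0.03, -0.96], "hand": 1}, {"travel": [0, 0, 0], "delta_rot": [-0.8, -0.03, -0.96], "hand": 1}, {"travel": [0, 0, 0], "delta_rot": [0, 0, 0], "hand": 1}]}}

```text
time: 11.8
position: [547.7, 208.3, 185.1]
ee_rot: [-140.1, 2.2, 89.2]
wrist_force: [0.3, 0.2, -0.8]
grip_width: 93.0
```

```bash
python3 st.py
```

```text
t 11.8 pos [547.67 208.32 185.07] j [  7.57  47.08  50.97   4.33 121.67  10.09] F [ 0.28  0.25 -0.83] T [-0.02 -0.28  0.02] w 93.0
zdir [-0.64 -0.02 -0.77] ydir [ 0.77 -0.03 -0.64] yaw of y -2.6053769165064224
```

Rotating well. I'll take the remaining half.

{"name": "carry_out", "arguments": {"series": [{"travel": [0, 0, 0], "delta_rot": [-0.8, -0.03, -0.96], "hand": 1}, {"travel": [0, 0, 0], "delta_rot": [-0.8, -0.03, -0.96], "hand": 1}, {"travel": [0, 0, 0], "delta_rot": [-0.8, -0.03, -0.96], "hand": 1}, {"travel": [0, 0, 0], "delta_rot": [-0.8, -0.03, -0.96], "hand": 1}, {"travel": [0, 0, 0], "delta_rot": [-0.8, -0.03, -0.96], "hand": 1}, {"travel": [0, 0, 0], "delta_rot": [-0.8, -0.03, -0.96], "hand": 1}, {"travel": [0, 0, 0], "delta_rot": [-0.8, -0.03, -0.96], "hand": 1}, {"travel": [0, 0, 0], "delta_rot": [-0.8, -0.03, -0.96], "hand": 1}, {"travel": [0, 0, 0], "delta_rot": [-0.8, -0.03, -0.96], "hand": 1}, {"travel": [0, 0, 0], "delta_rot": [-0.8, -0.03, -0.96], "hand": 1}, {"travel": [0, 0, 0], "delta_rot": [-0.8, -0.03, -0.96], "hand": 1}, {"travel": [0, 0, 0], "delta_rot": [-0.8, -0.03, -0.96], "hand": 1}, {"travel": [0, 0, 0], "delta_rot": [-0.8, -0.03, -0.96], "hand": 1}, {"travel": [0, 0, 0], "delta_rot": [-0.64, -0.02, -0.77], "hand": 1}, {"travel": [0, 0, 0], "delta_rot": [0, 0, 0], "hand": 1}, {"travel": [0, 0, 0], "delta_rot": [0, 0, 0], "hand": 1}]}}

```text
time: 13.4
position: [547.7, 208.3, 185.1]
ee_rot: [-179.6, 39.6, 2.6]
wrist_force: [-1.3, -0.5, 0.1]
grip_width: 92.6
```

```bash
python3 st.py
```

```text
t 13.4 pos [547.72 208.35 185.11] j [  7.62  46.9   51.15   4.22 121.39  96.04] F [-1.35 -0.5   0.1 ] T [ 0.04 -0.21  0.  ] w 92.6
zdir [-0.64 -0.02 -0.77] ydir [ 0.04 -1.   -0.01] yaw of y -87.62686831835228
```

{"name": "carry_out", "arguments": {"series": [{"travel": [0, 0, -0.5], "delta_rot": [0, 0, 0], "hand": 1}, {"travel": [0, 0, -0.5], "delta_rot": [0, 0, 0], "hand": 1}, {"travel": [0, 0, -0.5], "delta_rot": [0, 0, 0], "hand": 1}, {"travel": [0, 0, -0.5], "delta_rot": [0, 0, 0], "hand": 1}, {"travel": [-0.25, -0.01, -0.3], "delta_rot": [0, 0, 0], "hand": 1}, {"travel": [-0.25, -0.01, -0.3], "delta_rot": [0, 0, 0], "hand": 1}, {"travel": [-0.25, -0.01, -0.3], "delta_rot": [0, 0, 0], "hand": 1}, {"travel": [-0.25, -0.01, -0.3], "delta_rot": [0, 0, 0], "hand": 1}, {"travel": [-0.24, 0, -0.28], "delta_rot": [0, 0, 0], "hand": 1}, {"travel": [0, 0, 0], "delta_rot": [0, 0, 0], "hand": 1}, {"travel": [0, 0, 0], "delta_rot": [0, 0, 0], "hand": 0.5}, {"travel": [0, 0, 0], "delta_rot": [0, 0, 0], "hand": 0.4}, {"travel": [0, 0, 0], "delta_rot": [0, 0, 0], "hand": 0}, {"travel": [0, 0, 0], "delta_rot": [0, 0, 0], "hand": 0}, {"travel": [0, 0, 0], "delta_rot": [0, 0, 0], "hand": 0}, {"travel": [0, 0, 0], "delta_rot": [0, 0, 0], "hand": 0}, {"travel": [0, 0, 0], "delta_rot": [0, 0, 0], "hand": 0}, {"travel": [0, 0, 0], "delta_rot": [0, 0, 0], "hand": 0}]}}

```text
time: 15.2
position: [485.7, 206.3, 11.1]
ee_rot: [-179.8, 39.6, 2.3]
wrist_force: [0.2, -0.0, 0.4]
grip_width: 33.7
```

```bash
python3 st.py
```

```text
t 15.2 pos [485.72 206.33  11.14] j [ 8.11 49.98 71.15  3.95 98.33 95.01] F [ 0.16 -0.03  0.37] T [-0.04 -0.14 -0.03] w 33.7
zdir [-0.64 -0.02 -0.77] ydir [ 0.04 -1.   -0.  ] yaw of y -87.80066868572361
```

{"name": "carry_out", "arguments": {"series": [{"travel": [0, 0, 0], "delta_rot": [0, 0, 0], "hand": 0}, {"travel": [0, 0, 0.2], "delta_rot": [0, 0, 0], "hand": 0}, {"travel": [0, 0, 0.4], "delta_rot": [0, 0, 0], "hand": 0}, {"travel": [0, 0, 0.4], "delta_rot": [0, 0, 0], "hand": 0}, {"travel": [0, 0, 0.4], "delta_rot": [0, 0, 0], "hand": 0}, {"travel": [0, 0, 0.4], "delta_rot": [0, 0, 0], "hand": 0}, {"travel": [0, 0, 0.4], "delta_rot": [0.02, -0.5, 0], "hand": 0}, {"travel": [0, 0, 0], "delta_rot": [0.04, -1, 0], "hand": 0}, {"travel": [0, 0, 0], "delta_rot": [0.04, -1, 0], "hand": 0}, {"travel": [0, 0, 0], "delta_rot": [0.04, -1, 0], "hand": 0}, {"travel": [0, 0, 0], "delta_rot": [0.04, -1, 0], "hand": 0}, {"travel": [0, 0, 0], "delta_rot": [0.04, -1, 0], "hand": 0}, {"travel": [0, 0, 0], "delta_rot": [0.04, -1, 0], "hand": 0}, {"travel": [0, 0, 0], "delta_rot": [0.04, -1, 0], "hand": 0}, {"travel": [0, 0, 0], "delta_rot": [0.02, -0.5, 0], "hand": 0}, {"travel": [0, 0, 0], "delta_rot": [0, 0, 0], "hand": 0}]}}

```text
time: 16.8
position: [483.3, 206.4, 121.5]
ee_rot: [-179.8, -0.3, 2.4]
wrist_force: [0.2, 0.1, -4.6]
grip_width: 31.9
```

{"name": "carry_out", "arguments": {"series": [{"travel": [0.05, -0.1, 0], "delta_rot": [0, 0, 0.5], "hand": 0}, {"travel": [0.05, -0.1, 0], "delta_rot": [0, 0, 0.9], "hand": 0}, {"travel": [0.05, -0.1, 0], "delta_rot": [0, 0, 0.9], "hand": 0}, {"travel": [0.05, -0.1, 0], "delta_rot": [0, 0, 0.9], "hand": 0}, {"travel": [0.05, -0.1, 0], "delta_rot": [0, 0, 0.9], "hand": 0}, {"travel": [0.05, -0.1, 0], "delta_rot": [0, 0, 0.9], "hand": 0}, {"travel": [0.05, -0.1, 0], "delta_rot": [0, 0, 0.9], "hand": 0}, {"travel": [0.05, -0.1, 0], "delta_rot": [0, 0, 0.9], "hand": 0}, {"travel": [0.05, -0.1, 0], "delta_rot": [0, 0, 0.9], "hand": 0}, {"travel": [0.05, -0.1, 0], "delta_rot": [0, 0, 0.9], "hand": 0}, {"travel": [0.05, -0.1, 0], "delta_rot": [0, 0, 0.9], "hand": 0}, {"travel": [0.05, -0.1, 0], "delta_rot": [0, 0, 0.9], "hand": 0}, {"travel": [0.05, -0.15, 0], "delta_rot": [0, 0, 0.9], "hand": 0}, {"travel": [0.05, -0.15, 0], "delta_rot": [0, 0, 0.9], "hand": 0}, {"travel": [0, -0.15, 0], "delta_rot": [0, 0, 0.9], "hand": 0}, {"travel": [0, -0.1, 0], "delta_rot": [0, 0, 0.9], "hand": 0}, {"travel": [0, 0, 0], "delta_rot": [0, 0, 0], "hand": 0}]}}

```text
time: 18.5
position: [520.9, 118.1, 120.9]
ee_rot: [-179.7, -0.4, 72.3]
wrist_force: [0.7, 0.4, -4.7]
grip_width: 31.9
```

```bash
python3 st.py
```

```text
t 18.5 pos [520.87 118.12 120.92] j [ 0.5  18.22 97.89  0.48 64.07 17.98] F [ 0.73  0.37 -4.65] T [-0.07  0.09 -0.01] w 31.9
zdir [-0.    0.01 -1.  ] ydir [ 0.95 -0.3  -0.01] yaw of y -17.6914929297686
```

{"name": "carry_out", "arguments": {"series": [{"travel": [0, 0, 0], "delta_rot": [0.57, -0.18, 0], "hand": 0}, {"travel": [0, 0, 0], "delta_rot": [0.95, -0.3, 0], "hand": 0}, {"travel": [0, 0, 0], "delta_rot": [0.95, -0.3, 0], "hand": 0}, {"travel": [0, 0, 0], "delta_rot": [0.95, -0.3, 0], "hand": 0}, {"travel": [0, 0, 0], "delta_rot": [0.95, -0.3, 0], "hand": 0}, {"travel": [0, 0, 0], "delta_rot": [0.95, -0.3, 0], "hand": 0}, {"travel": [0, 0, 0], "delta_rot": [0.95, -0.31, 0], "hand": 0}, {"travel": [0, 0, 0], "delta_rot": [0.95, -0.31, 0], "hand": 0}, {"travel": [0, 0, 0], "delta_rot": [0.95, -0.31, 0], "hand": 0}, {"travel": [0, 0, 0], "delta_rot": [0.95, -0.31, 0], "hand": 0}, {"travel": [0, 0, 0], "delta_rot": [0.42, -0.13, 0], "hand": 0}, {"travel": [0, 0, 0], "delta_rot": [0, 0, 0], "hand": 0}, {"travel": [0, 0, 0], "delta_rot": [0, 0, 0], "hand": 0}]}}

```text
time: 19.8
position: [521.3, 118.3, 120.9]
ee_rot: [-179.8, -50.4, 72.3]
wrist_force: [-0.2, 0.4, -3.8]
grip_width: 31.8
```

```bash
python3 st.py
python3 - <<'E'
from h import *
ims=[]
for n,(x,y) in (("top",(180,80)),("scene",(220,120))):
    im,d=manip.capture(n); ims.append(cv2.resize(im[y:y+170,x:x+150],None,fx=2.6,fy=2.6,interpolation=cv2.INTER_CUBIC))
cv2.imwrite("pics/c3.png",np.hstack(ims))
E
```

```text
t 19.8 pos [521.25 118.26 120.95] j [-33.    23.17 115.16  52.09  70.18 -46.95] F [-0.16  0.39 -3.75] T [-0.96  0.39 -0.05] w 31.8
zdir [ 0.23  0.73 -0.64] ydir [ 0.95 -0.3  -0.  ] yaw of y -17.551558018466306
```

View pics/c3.png

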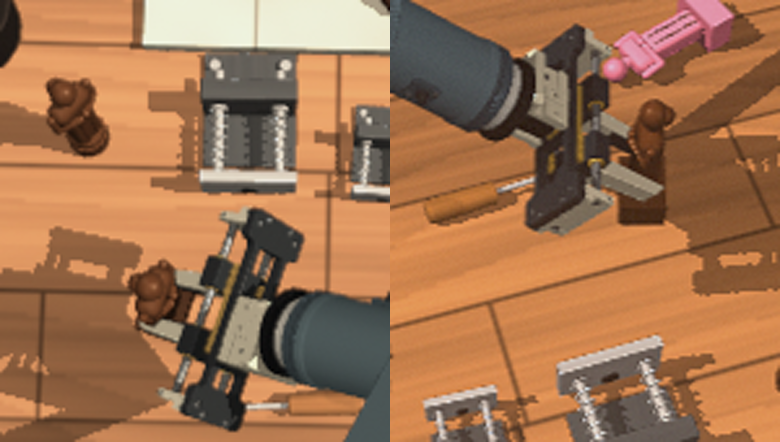

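{"name": "carry_out", "arguments": {"series": [{"travel": [0.08, -0.08, 0], "delta_rot": [0, 0, -0.4], "hand": 0}, {"travel": [0.08, -0.08, 0], "delta_rot": [0, 0, -0.7], "hand": 0}, {"travel": [0.08, -0.08, 0], "delta_rot": [0, 0, -0.7], "hand": 0}, {"travel": [0.08, -0.08, 0], "delta_rot": [0, 0, -0.7], "hand": 0}, {"travel": [0.08, -0.09, 0], "delta_rot": [0, 0, -0.7], "hand": 0}, {"travel": [0.08, -0.09, 0], "delta_rot": [0, 0, -0.7], "hand": 0}, {"travel": [0.08, -0.09, 0], "delta_rot": [0, 0, -0.7], "hand": 0}, {"travel": [0.08, -0.09, 0], "delta_rot": [0, 0, -0.7], "hand": 0}, {"travel": [0.08, -0.09, 0], "delta_rot": [0, 0, -0.7], "hand": 0}, {"travel": [0.08, -0.09, 0], "delta_rot": [0, 0, -0.7], "hand": 0}, {"travel": [0.08, -0.09, 0], "delta_rot": [0, 0, -0.7], "hand": 0}, {"travel": [0.08, -0.09, 0], "delta_rot": [0, 0, -0.7], "hand": 0}, {"travel": [0.08, -0.09, 0], "delta_rot": [0, 0, -0.7], "hand": 0}, {"travel": [0.08, -0.09, 0], "delta_rot": [0, 0, -0.7], "hand": 0}, {"travel": [0.08, -0.09, 0], "delta_rot": [0, 0, -0.7], "hand": 0}, {"travel": [0.08, -0.09, 0], "delta_rot": [0, 0, -0.7], "hand": 0}, {"travel": [0.08, -0.09, 0], "delta_rot": [0, 0, -0.7], "hand": 0}, {"travel": [0.08, -0.09, 0], "delta_rot": [0, 0, -0.7], "hand": 0}, {"travel": [0.08, -0.09, 0], "delta_rot": [0, 0, -0.7], "hand": 0}, {"travel": [0.08, -0.09, 0], "delta_rot": [0, 0, -0.7], "hand": 0}]}}

```text
time: 21.9
position: [600.0, 30.9, 121.2]
ee_rot: [-179.8, -50.4, 3.6]
wrist_force: [0.3, 0.2, -2.9]
grip_width: 31.9
```

```bash
python3 st.py
```

```text
t 21.9 pos [599.96  30.89 121.17] j [-18.26  12.34 134.3  130.28  22.37 -56.86] F [ 0.3   0.23 -2.91] T [-0.09  0.98 -0.04] w 31.9
zdir [ 0.77  0.05 -0.64] ydir [ 0.07 -1.   -0.  ] yaw of y -86.23876918450726
```

{"name": "carry_out", "arguments": {"series": [{"travel": [0, 0, 0], "delta_rot": [0, 0, -0.32], "hand": 0}, {"travel": [0, 0, 0], "delta_rot": [0, 0, -0.32], "hand": 0}, {"travel": [0, 0, -0.2], "delta_rot": [0, 0, 0], "hand": 0}, {"travel": [0, 0, -0.3], "delta_rot": [0, 0, 0], "hand": 0}, {"travel": [0, 0, -0.3], "delta_rot": [0, 0, 0], "hand": 0}, {"travel": [0, 0, -0.3], "delta_rot": [0, 0, 0], "hand": 0}, {"travel": [0, 0, -0.2], "delta_rot": [0, 0, 0], "hand": 0}, {"travel": [0, 0, -0.1], "delta_rot": [0, 0, 0], "hand": 0}, {"travel": [0, 0, 0], "delta_rot": [0, 0, 0], "hand": 0}, {"travel": [0, 0, 0], "delta_rot": [0, 0, 0], "hand": 0}]}}

```text
time: 22.9
position: [600.8, 30.9, 51.6]
ee_rot: [-179.9, -50.5, 0.7]
wrist_force: [0.2, -0.3, -3.6]
grip_width: 31.7
```

```bash
python3 st.py
python3 - <<'E'
from h import *
ims=[]
for n,(x,y) in (("top",(220,70)),("scene",(230,170))):
    im,d=manip.capture(n); np.savez(n+"1.npz",im=im,d=d)
    ims.append(cv2.resize(im[y:y+150,x:x+130],None,fx=3,fy=3,interpolation=cv2.INTER_CUBIC))
cv2.imwrite("pics/c4.png",np.hstack(ims))
E
```

```text
t 22.9 pos [600.84  30.93  51.57] j [-15.51  24.49 137.08 156.55  33.1  -80.51] F [ 0.23 -0.3  -3.59] T [ 0.    1.05 -0.04] w 31.7
zdir [ 0.77  0.01 -0.64] ydir [ 0.01 -1.   -0.  ] yaw of y -89.22169653690345
```

View pics/c4.png

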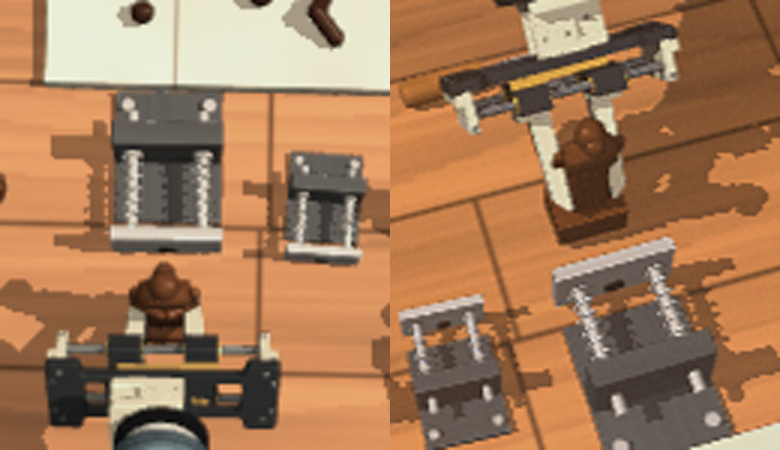

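The figure is upright in the grip, its back (knot of hair) facing the plate and aligned with the hole at about px (167,248). Now I'll lower it to the table in small steps.

{"name": "carry_out", "arguments": {"series": [{"travel": [0, 0, -0.1], "delta_rot": [0, 0, 0], "hand": 0}, {"travel": [0, 0, 0], "delta_rot": [0, 0, 0], "hand": 0}, {"travel": [0, 0, 0], "delta_rot": [0, 0, 0], "hand": 0}]}}

```text
time: 23.3
position: [600.7, 30.8, 46.0]
ee_rot: [-179.9, -50.5, 0.7]
wrist_force: [-0.9, -0.6, -3.9]
grip_width: 32.0
```

{"name": "carry_out", "arguments": {"series": [{"travel": [0, 0, -0.04], "delta_rot": [0, 0, 0], "hand": 0}, {"travel": [0, 0, 0], "delta_rot": [0, 0, 0], "hand": 0}, {"travel": [0, 0, 0], "delta_rot": [0, 0, 0], "hand": 0}]}}

```text
time: 23.6
position: [600.7, 30.8, 44.0]
ee_rot: [-179.9, -50.5, 0.7]
wrist_force: [-0.0, -0.1, -4.0]
grip_width: 31.7
```

```bash
cat > face.py <<'E'
from h import *
im,d=manip.capture("scene"); Q=cloud("scene",d).reshape(-1,3)
import sys
x0=float(sys.argv[1])
k=Q[(abs(Q[:,0]-x0)<12)&(abs(Q[:,1]-31)<40)&(Q[:,2]>4)&(Q[:,2]<26)]
A=np.c_[k[:,1]-31,k[:,2]-15,np.ones(len(k))]; 
for _ in range(3):
    c=np.linalg.lstsq(A,k[:,0],rcond=None)[0]; r=abs(k[:,0]-A@c)<2.5; A=A[r];k=k[r]
print("face x@(31,15) %.1f yaw %.1f lean(+x per up) %.1f deg y %.1f..%.1f n%d"%(c[2],-np.degrees(c[0]),np.degrees(c[1]),*np.percentile(k[:,1],[1,99]),len(k)))
E
python3 face.py 612; python3 st.py
```

```text
face x@(31,15) 611.9 yaw 0.8 lean(+x per up) -1.4 deg y 2.3..62.8 n79
t 23.65 pos [600.73  30.83  44.08] j [-15.54  25.85 137.27 157.42  34.51 -81.6 ] F [ 0.85  0.45 -4.58] T [0.   1.   0.04] w 31.7
zdir [ 0.77  0.01 -0.64] ydir [ 0.01 -1.   -0.  ] yaw of y -89.2050549358441
```

{"name": "carry_out", "arguments": {"series": [{"travel": [0, 0, -0.03], "delta_rot": [0, 0, 0], "hand": 0}, {"travel": [0, 0, 0], "delta_rot": [0, 0, 0], "hand": 0}, {"travel": [0, 0, 0], "delta_rot": [0, 0, 0], "hand": 0}]}}

```text
time: 23.95
position: [601.0, 30.8, 42.8]
ee_rot: [-179.9, -50.5, 0.7]
wrist_force: [-0.0, -0.1, -3.6]
grip_width: 32.3
```

{"name": "carry_out", "arguments": {"series": [{"travel": [0, 0, -0.02], "delta_rot": [0, 0, 0], "hand": 0}, {"travel": [0, 0, 0], "delta_rot": [0, 0, 0], "hand": 0}, {"travel": [0, 0, 0], "delta_rot": [0, 0, 0], "hand": 0}]}}

```text
time: 24.25
position: [601.5, 30.9, 42.8]
ee_rot: [-179.9, -50.6, 0.8]
wrist_force: [-3.5, 1.5, 5.7]
grip_width: 31.7
```

{"name": "carry_out", "arguments": {"series": [{"travel": [0, 0, -0.02], "delta_rot": [0, 0, 0], "hand": 0}, {"travel": [0, 0, 0], "delta_rot": [0, 0, 0], "hand": 0}, {"travel": [0, 0, 0], "delta_rot": [0, 0, 0], "hand": 0}]}}

```text
time: 24.55
position: [601.8, 30.9, 42.7]
ee_rot: [-179.9, -50.8, 0.8]
wrist_force: [-7.4, 0.5, 11.9]
grip_width: 31.8
```

{"name": "carry_out", "arguments": {"series": [{"travel": [0, 0, 0.03], "delta_rot": [0, 0, 0], "hand": 0}, {"travel": [0.06, 0, 0], "delta_rot": [0, 0, 0], "hand": 0}, {"travel": [0.1, 0, 0], "delta_rot": [0, 0, 0], "hand": 0}, {"travel": [0.1, 0, 0], "delta_rot": [0, 0, 0], "hand": 0}, {"travel": [0.1, 0, 0], "delta_rot": [0, 0, 0], "hand": 0}, {"travel": [0.1, 0, 0], "delta_rot": [0, 0, 0], "hand": 0}, {"travel": [0.1, 0, 0], "delta_rot": [0, 0, 0], "hand": 0}, {"travel": [0.1, 0, 0], "delta_rot": [0, 0, 0], "hand": 0}, {"travel": [0.06, 0, 0], "delta_rot": [0, 0, 0], "hand": 0}, {"travel": [0, 0, 0], "delta_rot": [0, 0, 0], "hand": 0}, {"travel": [0, 0, 0], "delta_rot": [0, 0, 0], "hand": 0}]}}

```text
time: 25.65
position: [637.7, 30.8, 42.7]
ee_rot: [-179.9, -50.6, 0.8]
wrist_force: [2.2, 0.4, 0.7]
grip_width: 31.9
```

```bash
python3 face.py 648; python3 st.py
```

```text
face x@(31,15) 5.3 yaw -8.0 lean(+x per up) 3321.6 deg y 15.4..58.9 n2
t 25.7 pos [637.62  30.75  42.73] j [-13.89  27.43 132.26 157.74  31.26 -80.13] F [2.38 1.06 0.38] T [ 0.01 -0.06  0.08] w 31.8
zdir [ 0.77  0.01 -0.64] ydir [ 0.01 -1.   -0.  ] yaw of y -89.19197112632077
```

{"name": "carry_out", "arguments": {"series": [{"travel": [0.05, 0, 0], "delta_rot": [0, 0, 0], "hand": 0}, {"travel": [0.05, 0, 0], "delta_rot": [0, 0, 0], "hand": 0}, {"travel": [0, 0, 0], "delta_rot": [0, 0, 0], "hand": 0}, {"travel": [0, 0, 0], "delta_rot": [0, 0, 0], "hand": 0}]}}

```text
time: 26.1
position: [641.9, 30.9, 42.7]
ee_rot: [-179.9, -50.5, 0.7]
wrist_force: [-3.2, 0.1, 5.5]
grip_width: 31.8
```

{"name": "carry_out", "arguments": {"series": [{"travel": [0.04, 0, 0], "delta_rot": [0, 0, 0], "hand": 0}, {"travel": [0.04, 0, 0], "delta_rot": [0, 0, 0], "hand": 0}, {"travel": [0, 0, 0], "delta_rot": [0, 0, 0], "hand": 0}, {"travel": [0, 0, 0], "delta_rot": [0, 0, 0], "hand": 0}]}}

```text
time: 26.5
position: [645.2, 30.9, 42.7]
ee_rot: [-179.9, -50.5, 0.7]
wrist_force: [-7.9, -0.2, 10.4]
grip_width: 31.6
```

{"name": "carry_out", "arguments": {"series": [{"travel": [0.04, 0, 0], "delta_rot": [0, 0, 0], "hand": 0}, {"travel": [0.04, 0, 0], "delta_rot": [0, 0, 0], "hand": 0}, {"travel": [0, 0, 0], "delta_rot": [0, 0, 0], "hand": 0}, {"travel": [0, 0, 0], "delta_rot": [0, 0, 0], "hand": 0}]}}

```text
time: 26.9
position: [648.5, 31.0, 42.8]
ee_rot: [-179.9, -50.5, 0.7]
wrist_force: [-13.8, 0.5, 15.3]
grip_width: 32.1
```

```bash
cat > chk.py <<'E'
from h import *
# plate displacement: top edge of plate in both views, compared with start; figure lean from head vs plinth
for n in("top","scene"):
    im,d=manip.capture(n); r=[]
    for dd in (np.load(n+"0.npz")['d'],d):
        Q=cloud(n,dd).reshape(-1,3)
        for lo,hi in ((-17,2),(62,80)):
            k=Q[(abs(Q[:,0]-664)<22)&(Q[:,1]>lo)&(Q[:,1]<hi)&(Q[:,2]>54)&(Q[:,2]<68)]
            r.append((np.median(k[:,0]).round(1),k[:,0].min().round(1),len(k)))
    print(n,r)
    np.savez(n+"2.npz",im=im,d=d)
    Q=cloud(n,d).reshape(-1,3)
    k=Q[(abs(Q[:,0]-648)<45)&(abs(Q[:,1]-31)<25)&(Q[:,2]>126)&(Q[:,2]<165)]; print(" head",len(k),np.median(k,0).round(1),k.min(0).round(1),k.max(0).round(1))
E
python3 chk.py; python3 st.py
```

```text
top [(np.float64(658.5), np.float64(654.0), 35), (np.float64(659.3), np.float64(652.9), 35), (np.float64(666.6), np.float64(642.2), 39), (np.float64(665.1), np.float64(659.5), 34)]
 head 102 [641.1  29.2 147. ] [629.8  16.9 136.6] [659.2  41.4 154.2]
scene [(np.float64(661.2), np.float64(653.6), 42), (np.float64(659.2), np.float64(653.0), 42), (np.float64(667.4), np.float64(642.5), 44), (np.float64(666.7), np.float64(659.1), 38)]
 head 120 [647.5  29.6 145.2] [603.   18.4 129.7] [660.5  54.9 154.6]
t 27.0 pos [648.56  30.98  42.76] j [-13.39  27.79 130.69 157.7   29.98 -79.5 ] F [-13.36  -1.09  15.63] T [-0.18  0.15 -0.22] w 31.8
zdir [ 0.77  0.01 -0.64] ydir [ 0.01 -1.   -0.  ] yaw of y -89.23403821716639
```

{"name": "carry_out", "arguments": {"series": [{"travel": [0.04, 0, 0.01], "delta_rot": [0, 0, 0], "hand": 0}, {"travel": [0.04, 0, 0.01], "delta_rot": [0, 0, 0], "hand": 0}, {"travel": [0, 0, 0], "delta_rot": [0, 0, 0], "hand": 0}, {"travel": [0, 0, 0], "delta_rot": [0, 0, 0], "hand": 0}, {"travel": [0, 0, 0], "delta_rot": [0, 0, 0], "hand": 0}]}}

```text
time: 27.5
position: [651.5, 31.1, 42.8]
ee_rot: [-179.9, -50.3, 0.6]
wrist_force: [-16.1, -1.3, 14.2]
grip_width: 31.5
```

```bash
python3 chk.py; python3 st.py;  python3 - <<'E'
from h import *
ims=[]
for n,(x,y) in (("top",(220,70)),("scene",(230,170))):
    im=np.load(n+"2.npz")['im']
    ims.append(cv2.resize(im[y:y+150,x:x+130],None,fx=3,fy=3,interpolation=cv2.INTER_CUBIC))
cv2.imwrite("pics/c5.png",np.hstack(ims))
E
```

```text
top [(np.float64(658.5), np.float64(654.0), 35), (np.float64(659.3), np.float64(652.9), 35), (np.float64(669.1), np.float64(644.2), 39), (np.float64(668.0), np.float64(662.4), 32)]
 head 110 [643.3  30.4 146. ] [603.3   6.2 126.7] [662.4  55.7 154.2]
scene [(np.float64(661.2), np.float64(653.6), 42), (np.float64(659.2), np.float64(653.0), 42), (np.float64(669.3), np.float64(644.3), 44), (np.float64(669.2), np.float64(662.2), 36)]
 head 129 [650.5  29.4 145.1] [603.7   7.3 126.6] [663.1  54.5 155.3]
t 27.6 pos [651.45  31.04  42.8 ] j [-13.25  27.81 130.19 157.55  29.36 -79.16] F [-15.77  -1.94  14.17] T [-0.26  0.42 -0.2 ] w 31.7
zdir [ 0.77  0.01 -0.64] ydir [ 0.01 -1.   -0.  ] yaw of y -89.24693938169858
```

View pics/c5.png

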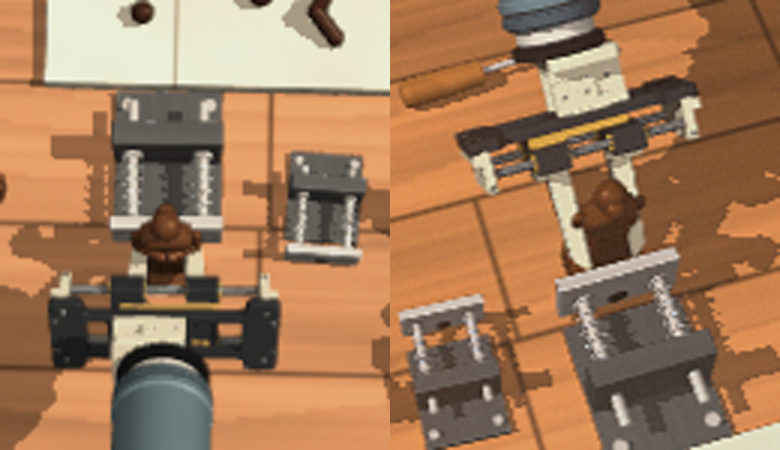

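{"name": "carry_out", "arguments": {"series": [{"travel": [0.02, 0, 0], "delta_rot": [0, 0, 0], "hand": 0}, {"travel": [0, 0, 0], "delta_rot": [0, 0, 0], "hand": 0}, {"travel": [0, 0, 0], "delta_rot": [0, 0, 0], "hand": 0}, {"travel": [0, 0, 0], "delta_rot": [0, 0, 0], "hand": 0}, {"travel": [0, 0, 0], "delta_rot": [0, 0, 0], "hand": 0}, {"travel": [0, 0, 0], "delta_rot": [0, 0, 0], "hand": 0}, {"travel": [0, 0, 0], "delta_rot": [0, 0, 0], "hand": 0}, {"travel": [0, 0, 0], "delta_rot": [0, 0, 0], "hand": 0}]}}

```text
time: 28.4
position: [652.3, 31.0, 42.8]
ee_rot: [-179.8, -50.3, 0.6]
wrist_force: [-16.7, -1.5, 16.0]
grip_width: 31.7
```

```bash
python3 chk.py; python3 st.py
python3 - <<'E'
from h import *
# did others move? compare depth images outside the work zone; yaw of plate vs y
D=cloud("top",np.load("top2.npz")['d']); D0=cloud("top",np.load("top0.npz")['d'])
for nm,(u,v) in dict(rl=(210,122),rr=(392,138),rf=(366,198),bowl=(124,193),scr=(303,235),wax=(457,172),lump=(442,213)).items():
    w=slice(v-14,v+15),slice(u-14,u+15); print(nm,np.nanmean(abs(D[w][...,2]-D0[w][...,2])>8).round(2),end=' ')
E
```

```text
top [(np.float64(658.5), np.float64(654.0), 35), (np.float64(659.3), np.float64(652.9), 35), (np.float64(668.9), np.float64(643.6), 38), (np.float64(667.8), np.float64(662.5), 39)]
 head 117 [644.2  29.2 146.2] [603.1   6.2 126.2] [664.3  55.7 153.1]
scene [(np.float64(661.2), np.float64(653.6), 42), (np.float64(659.2), np.float64(653.0), 42), (np.float64(670.0), np.float64(644.5), 46), (np.float64(670.1), np.float64(645.1), 40)]
 head 137 [650.1  29.5 144.9] [603.1   6.1 126.8] [665.4  54.9 153.4]
t 28.5 pos [652.27  31.05  42.83] j [-13.21  27.84 130.07 157.54  29.27 -79.11] F [-18.18  -1.37  16.63] T [-0.24  0.44 -0.2 ] w 31.7
zdir [ 0.77  0.01 -0.64] ydir [ 0.01 -1.   -0.  ] yaw of y -89.25558948768438
rl 0.0 rr 0.0 rf 0.0 bowl 0.0 scr 0.3 wax 0.0 lump 0.0
```

```bash
python3 -c "
from station import manip
print(manip.sign_off())"; python3 st.py
```

```text
the job is handed in; nothing more can be done
None
the job is handed in; nothing more can be done
```

The figure stands upright with its back to the larger sprung stop. The back of its plinth is pressed against the plate, and the gripper is still holding and pushing. I handed the job in at about 28.5 s, and it reports no verdict.

**How it went:** My first grasp could not stand the figure up because of the wrist's joint limit. I laid the figure back down, turned the gripper half round, gripped the robe again and swung it upright through a sideways turn. Then I lowered it onto the table and slid it to the plate.

**Last checks:**
- **Plate travel:** about 9–10 mm back, which is roughly 9–10 N on the springs. The cameras gave between 8.5 and 11 mm, and the arm's position gave about 9 mm.
- **Upright:** the knot of hair lines up with the plinth's back to within about 2 mm, so the lean is about 1° or less.
- **Facing and centring:** the figure is turned about 0.8° and the plate about 0.5°. It is within about 2 mm of the plate's middle.
- **Fingers:** the tips are about 5–6 mm short of the plate, worked out from the geometry.
- **Other things:** the depth images show no change at the other figures, the bowl or the two pieces of wax. The scraper was partly hidden from above, so that check failed for it. The side picture shows its visible part in place.

**Disagreement:** the wrist shows about 17–18 N along x, more than the spring force. The figure is also pressed down on the table with roughly 20 N, so I put the difference down to table friction and went by the plate's travel.

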